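# Wedge a printing block tight in a carving frame

## Task

Lock the green-faced printing block in the carving frame: lay it green face up in the bed against the fence and end stop, then set the wedge thin end first in the gap beside it, straight side to the block, and let go while it is still loose, about 4 cm short of binding. Pick up the mallet and tap the wedge's blue-banded butt with several short taps, each driving it a centimetre or two, drawing back between them, until it no longer advances and sits tight, driving it with the mallet only. Then stand the mallet upright on its cork mat again and let go, leaving the other things on the bench where they are.

Things in the scene. Friction and masses are not known exactly. Their poses are not given: they have to be found in the camera images.
- frame: Carving frame fixed to the bench: plywood board 140 (x) x 210 (y) x 12 mm, y -120 to +90, with dark wooden rails 18 mm high on it (tops 30 mm above the bench): fence on the far side (inner face x +48 mm), end stop (inner face y +80, x -4 to +48) and a slanted near rail. Origin: on the underside; the board spans x -70 to +70. The wedge is driven along +y; z up.
- bed (a point): Point on the board's top, 12 mm above the bench, where the centre of the block's underside lies when the block touches fence and end stop; frame's axes. A few mm short of fence and stop will do: the wedge presses the block home.
- gap_home (a point): Point on the board's top where the wedge's origin lies when it just begins to bind against a block at the fence; frame's axes, wedge parallel to frame. 40 mm back along -y the wedge has 5 mm of side play. It slides with 1 N until there, then stops hard within 2 mm; it sits tight once a firm tap of about 15 N no longer moves it.
- rail (a point): Point on the top of the slanted rail (30 mm above the bench), on its inner face at frame x -34, y -5 mm. That face runs from frame (x -42, y -70) to (x -26, y +60), so that the gap between rail and block narrows toward +y; the rail spans y -80 to +88 mm.
- print_block: Printing block, light wood with green face with carved strokes, 56 (x) x 150 (y) x 38 mm, 0.25 kg, loose. Origin: centre of underside; y along its length; either way round will do.
- wedge: Brown wooden wedge, loose, 165 mm long (y), 40 mm high, 0.12 kg, standing on its flat underside. Origin: underside, midway along; +y to the thin end. Straight side at x +17 mm. Butt with blue band, y -82 to -47: parallel sides, x -17 to +17, gripped across x. From there the other side slants in until the thin end spans x -1 to +17 at y +82.
- wedge_butt (a point): Centre of the wedge's butt face (y -82 mm, 20 mm above its underside), to be tapped toward the wedge's +y.
- wedge_tip (a point): Centre of the wedge's thin end face (y +82 mm, 20 mm above its underside).
- mallet: Wooden mallet standing on its head, handle up, 0.28 kg. Head 50 (x) x 100 (y) x 44 mm, light wood with two steel bands, its two striking faces at y +-50 mm. Square dark handle 26 x 26 mm from 44 to 104 mm above the origin. Origin: centre of the head's underside.
- mat: Cork mat 120 (x) x 80 (y) x 3 mm fixed on the bench, the mallet's place. Origin: centre of underside.
- sanding_block: Bystander: brown cork sanding block, 42 x 72 x 30 mm, origin centre of underside.
- clip: Bystander: black bulldog clip with wire arms, 58 x 50 x 26 mm, origin centre of underside.
- paint_tube: Bystander: red paint tube lying, 118 x 32 x 24 mm, origin centre of underside.

How it is judged:
By the outcome, as a careful person would: the job done as asked, in the order asked, and still so for the second after the job is handed in, with the robot touching nothing.
It also fails if it takes over 72 s, if anything falls off the work surface, if the arm or the gripper's body presses on something with over 40 N, if the wrist force passes 120 N, or if a joint passes its speed limit or range.

## Robot

A 6-joint arm with a two-finger parallel gripper is mounted at the origin on a cart in front of the work surface, level with it; the furniture and walls round the work are solid. World frame = base frame: x ahead of the robot, y to its left, z up, the work surface at z = 0. Lengths are in m, angles in rad, forces in N, time in s.
With the tool pointing down it reaches from about 0.375 to 0.975 m from the base axis. Payload 3.8 kg.
Tool frame: the origin (TCP) lies at the very end of the fingers, on their centre line; the grasp point (between the pads) lies 19 mm behind it (bot.pinch_z is the distance from the TCP to the grasp point, in m); x points along the fingers, y is the direction in which the jaws open and shut, and the axes are right-handed (so a half turn about x gives the same grasp; the last joint's range is limited). The gripper opens to 85 mm and grips with 20 to 120 N. Pads are 22 mm wide; open, the fingers measure 114 mm over their backs; the gripper's body (76 mm by 85 mm) begins 54 mm behind the grasp point. The pads swing forward as they close: fully open they stand 13 mm farther back than shut.
Start: joints at [-1.36, 0.264, 1.604, -0, 1.274, -0.037], TCP at [0.166, -0.654, 0.231] pointing down, gripper open.
Joint ranges: [-2.63, 2.63], [-0.94, 2.18], [0.31, 2.57], [-1.31, 4.45], [0, 2.66], [-2.55, 2.55]. Speed limits (rad/s): [2.57, 2.57, 3.14, 3.14, 3.14, 3.14].

## Interface

Orientations are given as a rotation vector (axis times angle).
In Python, from workcell import monitor, imaging, finish_job, bot gives the robot as it stands.
- The arm moves only by the tool jog_arm, never from a script. Its argument "rows" is a list of rows, each a list of 7 numbers: the shift along the tool's x, y, z in m, then the turn, a rotation vector about the tool's x, y, z in rad, then the opening in per cent of the stroke, from 0 (shut) to 100 (fully open). A call has 1 to 20 rows; each row is the pose to reach, as a shift and turn from the pose measured when the call began, along the tool's axes at that moment; what a row does not reach only later rows make up. A row lasts 1/10 s, in which the tool goes at most 50 mm and 8.59 degrees, less where a joint would pass 70% of its speed; a pose out of reach is approached as far as the arm can. A call with a gripper value outside its range is refused whole. The fingers move at their own pace and stop on an object; "force" is the grip in N (left out, the last holds). Time passes only in rows, so rows that repeat a pose let the fingers close. It gives the time, the measured TCP pose, the force and the opening at its end, in the units of the state.
- monitor.read_state(): the state, without advancing time (a new reading comes with each control period).
- imaging.read_camera(name): name is "scene" or "top"; returns the picture (420x560x3 uint8, blue, green, red); there is no depth.
- imaging.camera_params(name): a dict with "fx", "fy", "cx", "cy" (pixels), "T" (4x4, takes a point from camera to world coordinates). Camera axes: x right, y down, z forward; pixel columns grow to the right and rows downward; lengths in m; the calibration is good to about 2 mm. A picture is of the moment at which its call begins. camera_params takes no time and is no camera call.
- finish_job(): hands the job in, once; it reports no verdict.
The state is a dict: "time": time; "q": joint angles; "joint_vel": joint speeds; "joint_torque": joint torques, N m; "tool_pos": TCP position; "tcp_rot": TCP orientation; "wrist_force": force on the tool from outside, world axes, zero at the start; "torque": the same for the moment, N m; "width": opening from 0.0 (shut) to 1.0 (fully open).
Only numpy, scipy, OpenCV 4.12 (cv2) and the standard library are available. Lean on these libraries where they do the work, as an engineer would, in place of code of your own. Each camera call takes 0.05 s, during which the arm holds its last target. There are 200 camera calls.

## Working session

There is one attempt and no reset: what is moved stays moved. The work goes in short steps, Python scripts to look and compute and a tool call to move; the robot and the scene stay as the last step left them, time stands still between calls to the robot, and variables do not carry over. Pictures are saved under pics/ and viewed, about 8 in all and at most 12, crops included, and the job is handed in when it is done.

Besides the shell and the picture viewer there is one more tool, called after ">>>" in YAML: its name, and indented under it one key for each argument. jog_arm: Moves the arm, as the interface text tells. Its arguments: {"type":"object","properties":{"rows":{"type":"array","items":{"type":"array","items":{"type":"number"}}},"force":{"type":"number"}},"required":["rows"]}

```bash
mkdir -p pics; ls
python3 - <<'E'
from workcell import monitor, imaging, bot
import cv2,numpy as np
print(monitor.read_state()); print(bot.pinch_z)
for n in("scene","top"):
    im=imaging.read_camera(n); cv2.imwrite(f"pics/{n}0.png",im); p=imaging.camera_params(n); print(n,p)
E
```

```text
pics
{'time': 0.0, 'q': array([-1.35989351e+00,  2.64748778e-01,  1.60537274e+00, -1.25235360e-05,
        1.27371452e+00, -3.68872783e-02]), 'joint_vel': array([ 0.00223279,  0.00015335, -0.00064449,  0.00124306, -0.00017398,
       -0.00198953]), 'joint_torque': array([ 1.45309219e-03, -5.15105152e+01, -3.67313075e+01,  1.88122772e-04,
        1.30208221e-02, -8.08070325e-06]), 'tool_pos': array([ 0.1654004 , -0.65366315,  0.22996567]), 'tcp_rot': array([ 2.09037019,  0.26270396, -2.09080601]), 'wrist_force': array([ 0.3594907 , -0.20891291, -0.1318539 ]), 'torque': array([ 0.01811401, -0.03500141,  0.03010098]), 'width': 1.0012398154176796}
0.0187
scene {'fx': 418.13706846578185, 'fy': 418.13706846578185, 'cx': 284.442232732409, 'cy': 215.47094842079716, 'T': array([[-0.90703368, -0.18110859,  0.38011785,  0.11747997],
       [-0.42097752,  0.40772446, -0.81027076,  0.96036193],
       [-0.00823635, -0.89496393, -0.44606246,  0.56261642],
       [ 0.        ,  0.        ,  0.        ,  1.        ]])}
top {'fx': 470.67531823718934, 'fy': 470.67531823718934, 'cx': 274.268636314525, 'cy': 205.4299032391103, 'T': array([[ 1.71593045e-02, -9.93417161e-01,  1.13260331e-01,
         4.26852026e-01],
       [-9.99852534e-01, -1.69713442e-02,  2.62359732e-03,
         5.17031467e-02],
       [-6.84146530e-04, -1.13288649e-01, -9.93561882e-01,
         1.08935505e+00],
       [ 0.00000000e+00,  0.00000000e+00,  0.00000000e+00,
         1.00000000e+00]])}
```

View pics/top0.png

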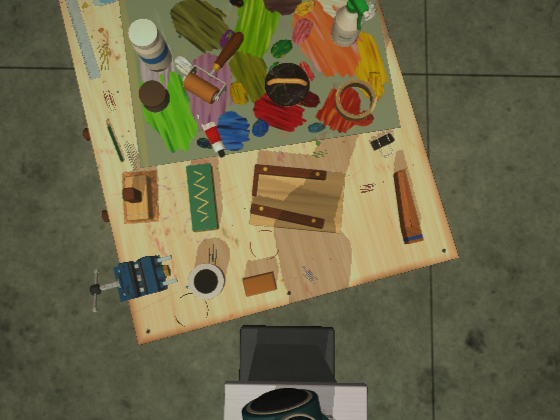

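View pics/scene0.png

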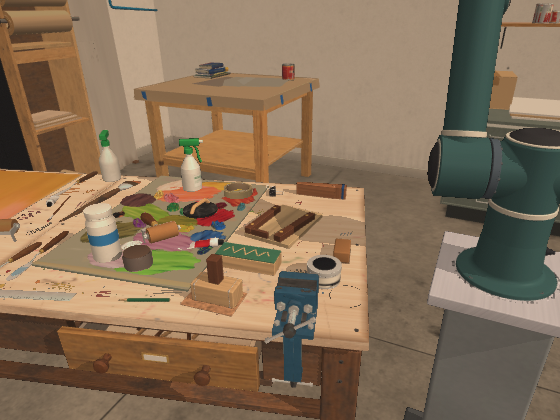

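The top view shows the frame at (297,197) with the end stop to the left (+y world) and the block, green side up, at (202,197). The mallet is on its mat at (138,195), and the wedge is at (408,203) with its blue butt at the bottom. The clip, paint tube and cork block are clear of these. I'll measure next.

```bash
cat > h.py <<'E'
import numpy as np,cv2
from workcell import monitor, imaging, bot
from scipy.spatial.transform import Rotation as R
def ray(n,uv,z):
    p=imaging.camera_params(n);T=p["T"];uv=np.atleast_2d(np.asarray(uv,float))
    d=np.c_[(uv[:,0]-p["cx"])/p["fx"],(uv[:,1]-p["cy"])/p["fy"],np.ones(len(uv))]@T[:3,:3].T
    o=T[:3,3]; return (o+d*((z-o[2])/d[:,2])[:,None])
def proj(n,X):
    p=imaging.camera_params(n);T=p["T"];c=(np.atleast_2d(X)-T[:3,3])@T[:3,:3]
    return np.c_[c[:,0]/c[:,2]*p["fx"]+p["cx"],c[:,1]/c[:,2]*p["fy"]+p["cy"]]
def mask(im,lo,hi,roi):
    m=cv2.inRange(cv2.cvtColor(im,cv2.COLOR_BGR2HSV),lo,hi);k=np.zeros_like(m);x0,y0,x1,y1=roi;k[y0:y1,x0:x1]=255
    return m&k
def rects(n,m,z,amin=40):
    out=[]
    for c in cv2.findContours(m,cv2.RETR_EXTERNAL,cv2.CHAIN_APPROX_NONE)[0]:
        if cv2.contourArea(c)<amin: continue
        w=ray(n,c[:,0,:],z)[:,:2]*1000
        (a,b),(s,t),g=cv2.minAreaRect(w.astype(np.float32))
        if s<t: s,t=t,s; g+=90
        out.append((round(a,1),round(b,1),round(s,1),round(t,1),round((g+90)%180-90,1)))
    return out   # mm, centre, long, short, angle of long side deg
E
python3 - <<'E'
from h import *
im=cv2.imread("pics/top0.png")
hsv=cv2.cvtColor(im,cv2.COLOR_BGR2HSV)
for nm,(u,v) in dict(green=(197,215),fence=(290,172),near=(290,216),wedge=(404,200),wedge2=(408,225),blue=(411,240),handle=(132,196),head=(145,190),mat=(128,215),bench=(230,210),board=(290,195)).items(): print(nm,hsv[v,u])
c=cv2.resize(im[130:310,110:440],None,fx=2.4,fy=2.4,interpolation=cv2.INTER_CUBIC); cv2.imwrite("pics/crop0.png",c)
print(rects("top",mask(im,(60,80,30),(95,255,255),(180,155,225,240)),.038))
E
```

```text
green [ 63 108 106]
fence [ 11 186  92]
near [ 12 176  71]
wedge [ 12 185 153]
wedge2 [ 12 186 155]
blue [10 86 92]
handle [ 11 174  98]
head [ 18 148 188]
mat [ 18 126 172]
bench [ 24  90 193]
board [ 18 143 123]
[(564.0, 219.6, 147.8, 53.9, 7.9)]
```

View pics/crop0.png

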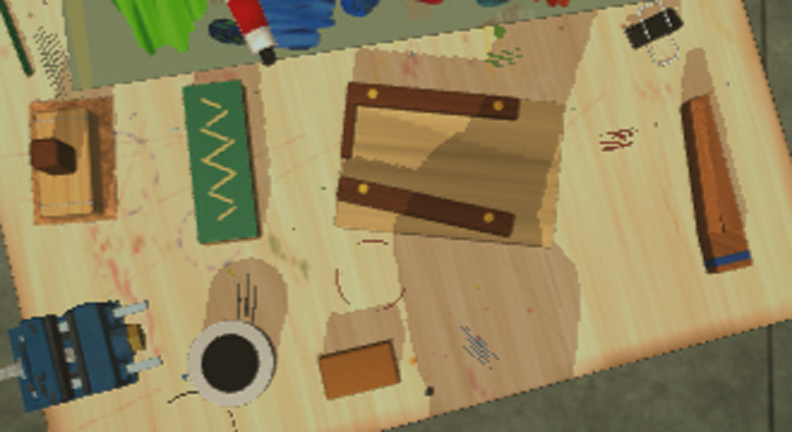

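Run:
```python
from h import *
im=cv2.imread("pics/top0.png")
m=mask(im,(0,130,20),(16,255,112),(245,155,335,235))
for c in cv2.findContours(m,cv2.RETR_EXTERNAL,cv2.CHAIN_APPROX_NONE)[0]:
    if cv2.contourArea(c)<80: continue
    a=cv2.approxPolyDP(c,2.2,True)[:,0]; print("rail");print(np.c_[a,(ray("top",a,.03)[:,:2]*1000).round(),(ray("top",a,.012)[:,:2]*1000).round()].astype(int))
print("rails", rects("top",m,.03))
w=mask(im,(5,150,80),(15,255,255),(385,155,435,250)); w=cv2.morphologyEx(w,cv2.MORPH_OPEN,np.ones((2,2)))
b=mask(im,(95,60,40),(130,255,255),(385,220,435,250)); print("blue",rects("top",b,.04,5))
for c in cv2.findContours(w|b,cv2.RETR_EXTERNAL,cv2.CHAIN_APPROX_NONE)[0]:
    if cv2.contourArea(c)<80: continue
    a=cv2.approxPolyDP(c,1.5,True)[:,0]; print("wedge");print(np.c_[a,(ray("top",a,.04)[:,:2]*1000).round(),(ray("top",a,0)[:,:2]*1000).round()].astype(int))
h=mask(im,(5,120,20),(14,255,125),(118,180,150,210)); print("handle",rects("top",h,.104,10))
k=np.zeros(m.shape,np.uint8);k[m>0]=90;k[(w>0)]=150;k[b>0]=255;k[h>0]=200
# enlarged views of mallet, frame, wedge
A=cv2.resize(im[165:225,118:168],None,fx=6,fy=6,interpolation=cv2.INTER_CUBIC)
B=cv2.resize(im[160:250,380:430],None,fx=6,fy=6,interpolation=cv2.INTER_CUBIC)
C=cv2.resize(np.hstack([k[160:250,240:340]]),None,fx=1.8,fy=1.8)
H=np.zeros((540,800,3),np.uint8);H[:360,:300]=A;H[:540,300:600]=B;H[:162,610:790]=C[...,None];
K=cv2.resize(k[160:250,380:430],None,fx=3,fy=3);H[200:470,620:770]=K[...,None];K=cv2.resize(k[165:225,118:168],None,fx=3,fy=3);H[362:540,:150]=K[:178,:,None]
cv2.imwrite("pics/crop1.png",H)
```

```text
rail
[[251 205 548 107 550 108]
 [251 213 529 107 531 108]
 [319 228 498 -47 499 -49]
 [323 226 503 -56 504 -58]
 [324 220 516 -58 518 -60]
 [266 206 546  73 548  74]
 [260 211 534  87 536  87]
 [258 207 543  91 545  92]
 [261 205 548  85 550  85]]
rail
[[252 194 573 106 575 106]
 [255 195 571  99 573  99]
 [258 173 621  93 625  94]
 [324 179 610 -58 613 -60]
 [326 171 629 -62 632 -64]
 [256 164 642  98 646  99]]
rails [(524.7, 25.7, 169.0, 23.2, 78.6), (601.3, 21.6, 165.0, 72.3, 86.1)]
blue [(479.6, -254.5, 39.8, 6.4, -75.1)]
wedge
[[ 401  171  630 -231  637 -242]
 [ 398  173  625 -224  633 -235]
 [ 408  237  481 -244  483 -256]
 [ 404  240  474 -235  476 -246]
 [ 421  237  481 -273  483 -286]
 [ 421  231  495 -274  497 -286]
 [ 406  173  625 -242  633 -253]]
handle [(556.4, 357.4, 33.7, 30.7, -86.9)]
```

View pics/crop1.png

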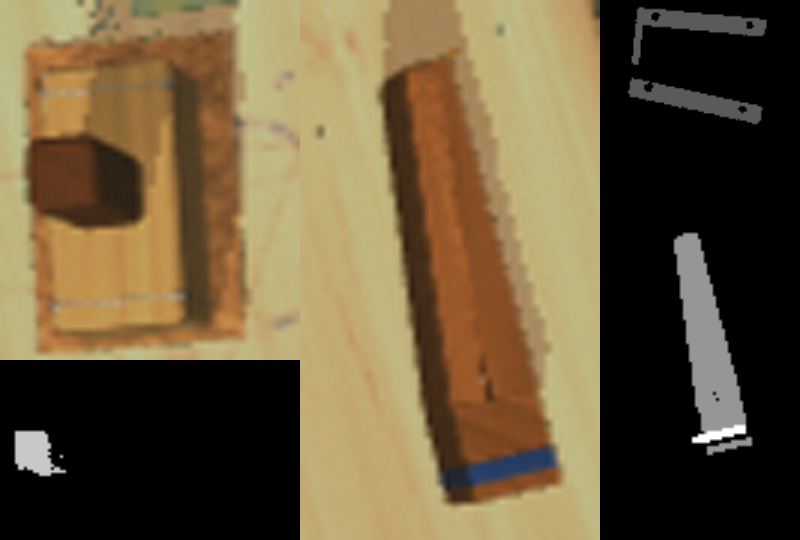

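Crop: the wedge's straight side is on the right, with the tip up-left and the blue butt at the bottom. The mallet handle's top face is at about px (128,193), and the head's long axis runs roughly along world x. I'll fit the edges more carefully.

Run:
```python
from h import *
im=cv2.imread("pics/top0.png")
m=mask(im,(0,130,20),(16,255,112),(245,155,335,235))
m=cv2.morphologyEx(m,cv2.MORPH_CLOSE,np.ones((5,5)))
def edge(c0,c1,r0,r1,last,z):
    P=[]
    for c in range(c0,c1):
        r=np.flatnonzero(m[r0:r1,c])
        if len(r): P.append((c,r0+(r[-1]+.5 if last else r[0]-.5)))
    w=ray("top",P,z)[:,:2]*1000; vx,vy,x,y=cv2.fitLine(w.astype(np.float32),cv2.DIST_HUBER,0,.1,.01).ravel()
    return np.degrees(np.arctan2(vy,vx))%180,(x,y),np.array([vx,vy])
a=edge(268,318,160,190,True,.012);print("fence inner",a[:2])
f=edge(262,318,160,190,False,.03);print("fence outer",f[:2])
b=edge(262,316,195,235,False,.03);print("near inner",b[:2])
# end stop inner: last col per row
P=[(245+np.flatnonzero(m[r,245:275])[-1]+.5,r) for r in range(179,192)]
s=ray("top",P,.012)[:,:2]*1000; print("stop inner mean",s.mean(0), s[[0,-1]])
th=np.radians(a[0]-90);ex=np.array([np.cos(th),np.sin(th)]);ey=np.array([-ex[1],ex[0]])
s=s.mean(0);ox=np.dot(a[1],ex)-48; oy=np.dot(s,ey)-80; o=ox*ex+oy*ey;print("yaw",np.degrees(th),"origin",o)
t=np.radians(b[0]);q=np.array(b[1])-o; print("near inner pt in frame",q@ex,q@ey,"expected x",-42+16*(q@ey+70)/130)
for n,p in dict(bed=(20,5),home=(-25,-23),start=(-25,-63),butt=(-25,-145)).items(): print(n,(o+p[0]*ex+p[1]*ey).round(1))
# wedge / mallet corners picked in 6x crop
def W(l,z,ox,oy,cx): return (ray("top",[((u-cx)/6+ox-.42,v/6+oy-.42) for u,v in l],z)[:,:2]*1000).round(1)
print("wedge tipL tipR buttL buttR",W([(412,72),(458,55),(470,498),(559,480)],.04,380,160,300).tolist())
print("mallet head",W([(38,70),(172,60),(185,326),(52,335)],.047,118,165,0).tolist())
print("handle top",W([(32,138),(95,136),(97,198),(34,200)],.107,118,165,0).tolist())
print("mat",W([(27,42),(238,32),(245,340),(40,352)],.003,118,165,0).tolist())
```

```text
fence inner (np.float32(85.18112), (np.float32(617.16034), np.float32(14.030979)))
fence outer (np.float32(85.395164), (np.float32(636.4977), np.float32(15.725854)))
near inner (np.float32(78.5368), (np.float32(535.80475), np.float32(22.256725)))
stop inner mean [596.57965735  95.96406849] [[610.67093319  94.48201144]
 [582.53474451  96.19802503]]
yaw -4.8188777 origin [569.32277835  17.97814382]
near inner pt in frame -33.75897772576964 1.4477363485685446 expected x -33.20643244940695
bed [589.7  21.3]
home [542.5  -2.8]
start [539.1 -42.7]
butt [ 532.2 -124.4]
wedge tipL tipR buttL buttR [[628.3, -224.6], [635.1, -242.0], [468.4, -244.1], [475.6, -277.2]]
mallet head [[605.8, 393.1], [610.5, 343.2], [510.7, 333.6], [506.6, 382.6]]
handle top [[571.3, 374.3], [572.4, 352.2], [550.4, 350.3], [549.3, 372.4]]
mat [[624.4, 412.4], [629.8, 330.2], [509.3, 322.1], [503.3, 400.9]]
```

```bash
cat >> h.py <<'E'
def go(x,y,z,jaw,n=None):
    """row(s) to TCP target mm, jaw angle deg (tool down), from the present pose"""
    s=monitor.read_state();R0=R.from_rotvec(s["tcp_rot"])
    a=np.radians(jaw);ty=np.array([np.cos(a),np.sin(a),0]);tx=np.array([0,0,-1.]);Rt=R.from_matrix(np.c_[tx,ty,np.cross(tx,ty)])
    d=R0.inv().apply(np.array([x,y,z])/1000-s["tool_pos"]);r=(R0.inv()*Rt).as_rotvec()
    y0=R0.as_matrix()[:,1]
    print("row",d.round(4).tolist(),r.round(3).tolist(),"jaw now",np.degrees(np.arctan2(y0[1],y0[0])).round(1),"q",s["q"].round(2),"rows",int(max(np.linalg.norm(d)/.05,np.degrees(np.linalg.norm(r))/8.59))+1)
E
python3 - <<'E'
from h import *
go(564,219.6,120,-82.1)
go(564,219.6,120,97.9)
E
```

```text
row [0.1117, -0.7487, -0.6006] [0.11, -0.0, 0.002] jaw now -75.8 q [-1.36  0.26  1.61  0.    1.27 -0.04] rows 20
row [0.1117, -0.7487, -0.6006] [-3.032, -0.003, -0.0] jaw now -75.8 q [-1.36  0.26  1.61  0.    1.27 -0.04] rows 21
```

>>> jog_arm:
  rows:
    - [0.1117,-0.7487,-0.6006,0.11,0,0.002,100]
    - [0.1117,-0.7487,-0.6006,0.11,0,0.002,100]
    - [0.1117,-0.7487,-0.6006,0.11,0,0.002,100]
    - [0.1117,-0.7487,-0.6006,0.11,0,0.002,100]
    - [0.1117,-0.7487,-0.6006,0.11,0,0.002,100]
    - [0.1117,-0.7487,-0.6006,0.11,0,0.002,100]
    - [0.1117,-0.7487,-0.6006,0.11,0,0.002,100]
    - [0.1117,-0.7487,-0.6006,0.11,0,0.002,100]
    - [0.1117,-0.7487,-0.6006,0.11,0,0.002,100]
    - [0.1117,-0.7487,-0.6006,0.11,0,0.002,100]
    - [0.1117,-0.7487,-0.6006,0.11,0,0.002,100]
    - [0.1117,-0.7487,-0.6006,0.11,0,0.002,100]
    - [0.1117,-0.7487,-0.6006,0.11,0,0.002,100]
    - [0.1117,-0.7487,-0.6006,0.11,0,0.002,100]
    - [0.1117,-0.7487,-0.6006,0.11,0,0.002,100]
    - [0.1117,-0.7487,-0.6006,0.11,0,0.002,100]
    - [0.1117,-0.7487,-0.6006,0.11,0,0.002,100]
    - [0.1117,-0.7487,-0.6006,0.11,0,0.002,100]
    - [0.1117,-0.7487,-0.6006,0.11,0,0.002,100]
    - [0.1117,-0.7487,-0.6006,0.11,0,0.002,100]

```text
time: 2.1
tool_pos: [0.5648, 0.2237, 0.119]
tcp_rot: [2.149, 0.153, -2.149]
wrist_force: [0.1, -0.8, 0.0]
width: 1.001
```

Run:
```python
from h import *
go(564,219.6,20,-82.1); print(monitor.read_state()["wrist_force"])
```

```text
row [0.0989, 0.004, 0.0014] [0.003, -0.0, 0.001] jaw now -81.9 q [0.34 0.23 1.86 0.   1.05 1.76] rows 2
[ 0.08796679 -0.7683283   0.040567  ]
```

>>> jog_arm:
  rows:
    - [0.05,0.004,0.001,0.003,0,0,100]
    - [0.08,0.004,0.001,0.003,0,0,100]
    - [0.099,0.004,0.001,0.003,0,0,100]
    - [0.099,0.004,0.001,0.003,0,0,100]
    - [0.099,0.004,0.001,0.003,0,0,40]
    - [0.099,0.004,0.001,0.003,0,0,40]
    - [0.099,0.004,0.001,0.003,0,0,40]
    - [0.099,0.004,0.001,0.003,0,0,40]
    - [0.099,0.004,0.001,0.003,0,0,40]
    - [0.099,0.004,0.001,0.003,0,0,40]
    - [0.099,0.004,0.001,0.003,0,0,40]
  force: 60

```text
time: 3.2
tool_pos: [0.5663, 0.2201, 0.0224]
tcp_rot: [2.155, 0.151, -2.147]
wrist_force: [-0.5, -0.1, 6.4]
width: 0.633
```

Run:
```python
from h import *
s=monitor.read_state();print(s["wrist_force"],s["width"]*85)
go(589.7,21.3,110,-4.8)
```

```text
[-0.51873313 -0.08125863  6.35213473] 53.79256332287508
row [-0.088, 0.2, 0.0038] [-1.349, -0.005, -0.001] jaw now -82.1 q [0.33 0.34 1.92 0.   0.87 1.76] rows 9
```

>>> jog_arm:
  rows:
    - [-0.04,0,0,0,0,0,40]
    - [-0.088,0,0,0,0,0,40]
    - [-0.088,0.02,0.004,-0.15,0,0,40]
    - [-0.088,0.04,0.004,-0.3,0,0,40]
    - [-0.088,0.06,0.004,-0.45,0,0,40]
    - [-0.088,0.08,0.004,-0.6,0,0,40]
    - [-0.088,0.1,0.004,-0.75,0,0,40]
    - [-0.088,0.13,0.004,-0.9,0,0,40]
    - [-0.088,0.16,0.004,-1.05,0,0,40]
    - [-0.088,0.18,0.004,-1.2,0,0,40]
    - [-0.088,0.203,0.001,-1.349,-0.005,0,40]
    - [-0.088,0.203,0.001,-1.349,-0.005,0,40]
    - [-0.088,0.203,0.001,-1.349,-0.005,0,40]

```text
time: 4.5
tool_pos: [0.5923, 0.0184, 0.1096]
tcp_rot: [1.273, 1.166, -1.274]
wrist_force: [-0.2, 0.4, -4.1]
width: 0.636
```

Run:
```python
from h import *
s=monitor.read_state();print(s["wrist_force"],s["width"]*85)
go(586.5,18.6,35,-4.8)
im=imaging.read_camera("top");cv2.imwrite("pics/t1.png",im)
z=.110-.022+.038
for dz in(0,): print("green",rects("top",mask(im,(60,80,30),(95,255,255),(220,150,340,250)),z+dz))
sc=imaging.read_camera("scene");cv2.imwrite("pics/s1.png",np.hstack([im[120:290,170:410],sc[120:290,190:430]]))
```

```text
[-0.24377895  0.40368612 -4.08764143] 54.028379626366885
row [0.0746, -0.0058, 0.0003] [-0.003, 0.001, 0.0] jaw now -5.0 q [-0.01  0.21  1.9  -0.    1.03  0.08] rows 2
green [(474.1, 86.2, 55.9, 26.5, -1.4), (480.5, -5.6, 149.8, 55.6, 87.5), (587.8, 49.5, 42.0, 28.9, 1.0), (589.3, -12.5, 87.4, 53.9, 85.2), (614.5, 6.3, 49.7, 12.0, 83.7), (609.4, 74.7, 31.7, 16.6, 1.2), (638.2, -1.9, 121.1, 31.8, -89.0)]
```

View pics/s1.png

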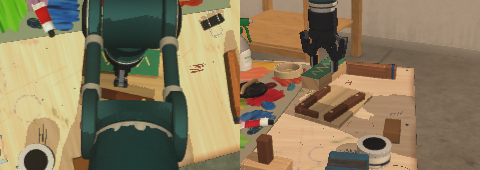

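The block is held level over the bed with its green face up. Lowering it now.

>>> jog_arm:
  rows:
    - [0.02,-0.0058,0,-0.003,0,0,40]
    - [0.04,-0.0058,0,-0.003,0,0,40]
    - [0.06,-0.0058,0,-0.003,0,0,40]
    - [0.07,-0.0058,0,-0.003,0,0,40]
    - [0.073,-0.0058,0,-0.003,0,0,40]
    - [0.075,-0.0058,0,-0.003,0,0,40]
    - [0.075,-0.0058,0,-0.003,0,0,40]
    - [0.075,-0.0058,0,-0.003,0,0,40]

```text
time: 5.4
tool_pos: [0.5874, 0.0198, 0.0358]
tcp_rot: [1.27, 1.167, -1.269]
wrist_force: [-0.3, -0.1, -2.8]
width: 0.635
```

Run:
```python
from h import *
go(589.7,21.3,34,-4.8)
go(586.5,18.6,34,-4.8)
```

```text
row [0.0018, 0.0022, -0.0017] [0.001, 0.001, -0.002] jaw now -4.7 q [-0.01  0.29  1.96 -0.    0.89  0.07] rows 1
row [0.0018, -0.0008, 0.0012] [0.001, 0.001, -0.002] jaw now -4.7 q [-0.01  0.29  1.96 -0.    0.89  0.07] rows 1
```

>>> jog_arm:
  rows:
    - [0.001,0,0,0,0,0,40]
    - [0.002,0,0,0,0,0,40]
    - [0.002,0,-0.002,0,0,0,40]
    - [0.002,0,-0.004,0,0,0,40]
    - [0.002,0,-0.004,0,0,0,40]

```text
time: 5.9
tool_pos: [0.5885, 0.0225, 0.0345]
tcp_rot: [1.268, 1.165, -1.268]
wrist_force: [0.1, -5.9, 0.5]
width: 0.631
```

>>> jog_arm:
  rows:
    - [0.001,0.002,0.0005,0,0,0,40]
    - [0.001,0.004,0.0005,0,0,0,40]
    - [0.001,0.005,0.0005,0,0,0,40]
    - [0.001,0.005,0.0005,0,0,0,40]

```text
time: 6.3
tool_pos: [0.5891, 0.0222, 0.0343]
tcp_rot: [1.263, 1.173, -1.274]
wrist_force: [-14.8, -0.3, 16.5]
width: 0.633
```

>>> jog_arm:
  rows:
    - [0,0,0,0,0,0,40]
    - [-0.001,0,0,0,0,0,85]
    - [-0.001,0,0,0,0,0,85]
    - [-0.001,0,0,0,0,0,85]
    - [-0.03,0,0,0,0,0,85]
    - [-0.08,0,0,0,0,0,85]
    - [-0.1,0,0,0,0,0,85]

```text
time: 7.0
tool_pos: [0.5927, 0.0226, 0.1389]
tcp_rot: [1.267, 1.168, -1.269]
wrist_force: [1.3, -0.9, 0.2]
width: 0.85
```

Run:
```python
from h import *
go(491.5,-256.3,120,-77.6)
```

```text
row [0.0195, -0.0785, 0.2861] [1.274, 0.002, -0.002] jaw now -4.6 q [-0.    0.18  1.88 -0.    1.08  0.08] rows 9
```

>>> jog_arm:
  rows:
    - [0.0,-0.0085,0.03,0.14,0,0,85]
    - [0.0,-0.0175,0.06,0.28,0,0,85]
    - [0.0,-0.0265,0.1,0.42,0,0,85]
    - [0.0,-0.0365,0.14,0.56,0,0,85]
    - [0.0195,-0.0485,0.18,0.7,0,0,85]
    - [0.0195,-0.0585,0.21,0.84,0,0,85]
    - [0.0195,-0.0685,0.24,0.98,0,0,85]
    - [0.0195,-0.0785,0.27,1.12,0,0,85]
    - [0.0195,-0.0785,0.2861,1.274,0,0,85]
    - [0.0195,-0.0785,0.2861,1.274,0,0,85]
    - [0.0195,-0.0785,0.2861,1.274,0,0,85]

```text
time: 8.1
tool_pos: [0.4915, -0.2565, 0.12]
tcp_rot: [2.106, 0.228, -2.105]
wrist_force: [-0.0, -0.0, 0.5]
width: 0.85
```

Run:
```python
from h import *
go(491.5,-256.3,12,-77.6)
im=imaging.read_camera("top");cv2.imwrite("pics/t2.png",im)
print("green",rects("top",mask(im,(60,80,30),(95,255,255),(245,155,335,240)),.05))
c=cv2.resize(im[150:260,230:430],None,fx=4,fy=4,interpolation=cv2.INTER_CUBIC);cv2.imwrite("pics/c2.png",c)
```

```text
row [0.108, -0.0004, -0.0] [0.001, 0.0, -0.002] jaw now -77.5 q [-0.52  0.13  1.98 -0.    1.03  0.83] rows 3
green [(588.1, 21.0, 146.1, 53.8, 85.5)]
```

View pics/c2.png

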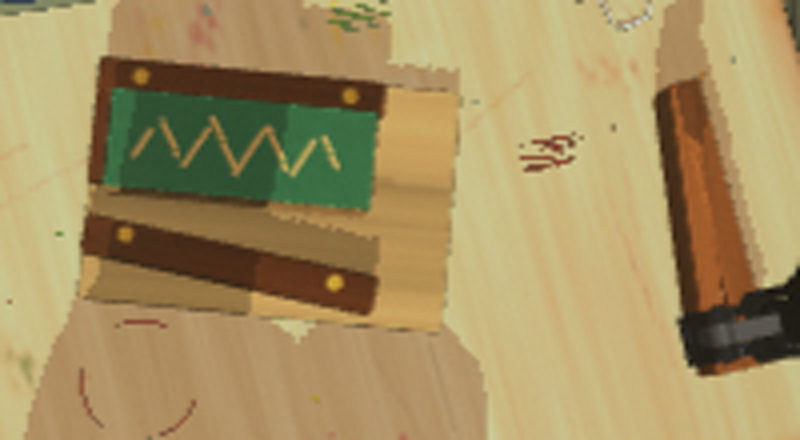

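The block is seated flush against the fence and end stop, green up, with its centre at (588,21) mm against the bed estimate of (590,21). Next I grip the wedge butt.

>>> jog_arm:
  rows:
    - [0.04,0,0,0,0,0,85]
    - [0.08,0,0,0,0,0,85]
    - [0.1,0,0,0,0,0,85]
    - [0.108,0,0,0,0,0,85]
    - [0.108,0,0,0,0,0,20]
    - [0.108,0,0,0,0,0,20]
    - [0.108,0,0,0,0,0,20]
    - [0.108,0,0,0,0,0,20]
    - [0.108,0,0,0,0,0,20]
    - [0.108,0,0,0,0,0,20]
    - [0.108,0,0,0,0,0,20]
  force: 70

```text
time: 9.25
tool_pos: [0.4934, -0.257, 0.014]
tcp_rot: [2.108, 0.227, -2.101]
wrist_force: [0.5, -0.2, 7.4]
width: 0.386
```

Run:
```python
from h import *
s=monitor.read_state();print(s["width"]*85)
# grip point in frame (-25,-63-62)= (-25,-125); start a bit back
o=np.array([569.3,18.0]);t=np.radians(-4.7);ex=np.array([np.cos(t),np.sin(t)]);ey=np.array([-ex[1],ex[0]])
print(o-25*ex-125*ey)
p=o-25*ex-125*ey; go(*p,120,-4.7)
```

```text
32.793741076540776
[ 534.14175175 -104.53121064]
row [-0.1064, -0.1395, -0.0731] [-1.27, 0.0, -0.005] jaw now -77.5 q [-0.52  0.27  2.04 -0.    0.82  0.83] rows 9
```

>>> jog_arm:
  rows:
    - [-0.04,0,0,0,0,0,20]
    - [-0.08,0,0,0,0,0,20]
    - [-0.106,-0.02,-0.01,-0.14,0,0,20]
    - [-0.106,-0.035,-0.02,-0.28,0,0,20]
    - [-0.106,-0.05,-0.03,-0.42,0,0,20]
    - [-0.106,-0.065,-0.038,-0.56,0,0,20]
    - [-0.106,-0.08,-0.045,-0.7,0,0,20]
    - [-0.106,-0.095,-0.052,-0.84,0,0,20]
    - [-0.106,-0.11,-0.06,-0.98,0,0,20]
    - [-0.106,-0.125,-0.068,-1.12,0,0,20]
    - [-0.1064,-0.1395,-0.0731,-1.27,0,-0.005,20]
    - [-0.1064,-0.1395,-0.0731,-1.27,0,-0.005,20]
    - [-0.1064,-0.1395,-0.0731,-1.27,0,-0.005,20]

```text
time: 10.55
tool_pos: [0.5339, -0.1046, 0.12]
tcp_rot: [1.27, 1.167, -1.271]
wrist_force: [0.4, 0.4, -1.5]
width: 0.385
```

Run:
```python
from h import *
s=monitor.read_state();print(s["tool_pos"],s["wrist_force"],s["torque"],s["width"]*85)
go(534.1,-104.5,30,-4.7)
im=imaging.read_camera("top");sc=imaging.read_camera("scene")
cv2.imwrite("pics/c3.png",np.hstack([cv2.resize(im[130:270,230:370],(400,400),interpolation=cv2.INTER_CUBIC),cv2.resize(sc[130:270,230:370],(400,400),interpolation=cv2.INTER_CUBIC)]))
```

```text
[ 0.53394894 -0.10458557  0.11998629] [ 0.35349884  0.3991503  -1.53158489] [-0.09351931 -0.01076254 -0.01245543] 32.704525582700356
row [0.09, 0.0001, -0.0002] [-0.002, 0.001, -0.0] jaw now -4.8 q [-0.24  0.12  2.   -0.    1.03 -0.15] rows 2
```

View pics/c3.png

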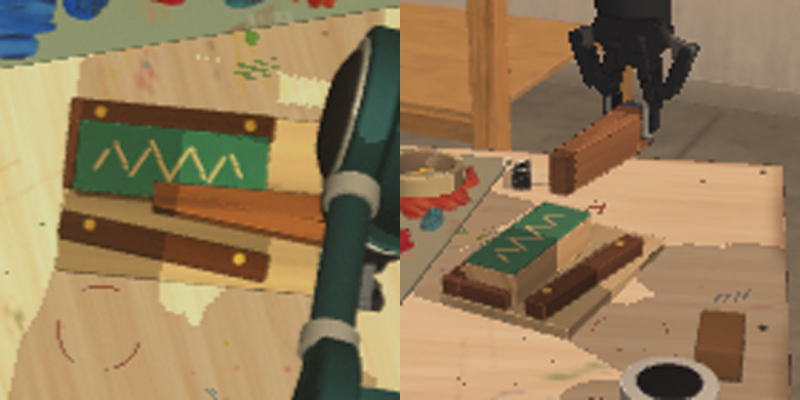

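Run:
```python
from h import *
im=imaging.read_camera("top");cv2.imwrite("pics/t4.png",im)
m=mask(im,(5,150,120),(15,255,255),(275,185,345,230))
P=[];Q=[]
for c in range(288,340):
    r=np.flatnonzero(m[:,c])
    if len(r)>4: P.append((c,r[0]-.5));Q.append((c,r[-1]+.5))
for z in(.146,.135):
  for n,p in(("straight",P),("slant",Q)):
    w=(ray("top",p,z)[:,:2]*1000).astype(np.float32);vx,vy,x,y=cv2.fitLine(w,cv2.DIST_HUBER,0,.1,.01).ravel();print(z,n,np.degrees(np.arctan2(vy,vx))%180,x,y,w[0],w[-1])
sc=imaging.read_camera("scene");cv2.imwrite("pics/s4.png",sc)
# predicted scene pixels of the tip's top corners if level, straight at x+17
o=np.array([569.3,18.0]);t=np.radians(-4.7);ex=np.array([np.cos(t),np.sin(t)]);ey=np.array([-ex[1],ex[0]])
for a,b,z in((17,82,146),(-1,82,146),(17,82,106),(-1,82,106),(-17,-47,146)):
    p=o+(-25+a)*ex+(-125+60.3+b)*ey; X=np.r_[p,z]/1000; print((a,b,z),"top",proj("top",X).round(1),"scene",proj("scene",X).round(1),"in crop",((proj("scene",X)-[230,130])*400/140).round())
```

```text
0.146 straight 87.210754 555.3293 -27.225428 [550.99164   26.722713] [552.7509   -76.327995]
0.146 slant 78.80202 533.11975 -10.202567 [540.8144    26.581696] [520.26605 -76.3794 ]
0.135 straight 87.20769 556.82794 -28.152431 [552.43915   26.431429] [554.21893 -77.82091]
0.135 slant 78.802 534.35895 -10.924419 [542.14325   26.288767] [521.3553  -77.87291]
(17, 82, 146) top [[283.5 191.7]] scene [[280.2 183.4]] in crop [[143. 153.]]
(-1, 82, 146) top [[282.7 200.4]] scene [[286.1 184.6]] in crop [[160. 156.]]
(17, 82, 106) top [[283.2 194.4]] scene [[280.4 197.2]] in crop [[144. 192.]]
(-1, 82, 106) top [[282.4 202.8]] scene [[286.2 198.6]] in crop [[161. 196.]]
(-17, -47, 146) top [[345.7 214.6]] scene [[313.3 170.5]] in crop [[238. 116.]]
```

Run:
```python
from h import *
im=cv2.imread("pics/t4.png"); sc=cv2.imread("pics/s4.png")
A=cv2.resize(im[180:235,275:350],None,fx=8,fy=8,interpolation=cv2.INTER_CUBIC)
cv2.imwrite("pics/c4.png",A)
```

```text
(no output)
```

View pics/c4.png

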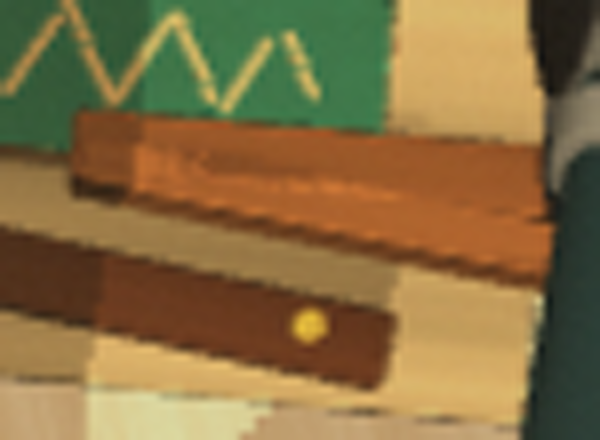

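The wedge is level and its tip points +y, yawed about +1.2° relative to the frame. I'll correct that, centre it in the play by shifting -2.5 mm in frame x, and lower it.

Run:
```python
from h import *
go(531.7,-103.3,29,-5.9)
```

```text
row [0.091, -0.0024, -0.0018] [0.019, 0.001, -0.0] jaw now -4.8 q [-0.24  0.12  2.   -0.    1.03 -0.16] rows 2
```

>>> jog_arm:
  rows:
    - [0.02,-0.0024,-0.0018,0.019,0,0,20]
    - [0.04,-0.0024,-0.0018,0.019,0,0,20]
    - [0.06,-0.0024,-0.0018,0.019,0,0,20]
    - [0.075,-0.0024,-0.0018,0.019,0,0,20]
    - [0.085,-0.0024,-0.0018,0.019,0,0,20]
    - [0.091,-0.0024,-0.0018,0.019,0,0,20]
    - [0.091,-0.0024,-0.0018,0.019,0,0,20]
    - [0.091,-0.0024,-0.0018,0.019,0,0,20]

```text
time: 11.55
tool_pos: [0.5324, -0.1035, 0.0296]
tcp_rot: [1.285, 1.157, -1.285]
wrist_force: [-1.5, -0.3, -1.2]
width: 0.385
```

Run:
```python
from h import *
go(531.7,-103.3,26,-5.9)
s=monitor.read_state();print(s["torque"])
```

```text
row [0.0036, -0.0007, -0.0001] [-0.001, 0.001, -0.001] jaw now -5.9 q [-0.24  0.23  2.06 -0.    0.85 -0.13] rows 1
[-0.09984003  0.04703248  0.08423824]
```

>>> jog_arm:
  rows:
    - [0.002,-0.001,0,0,0,0,20]
    - [0.003,-0.001,0,0,0,0,20]
    - [0.004,-0.001,0,0,0,0,20]
    - [0.004,-0.001,0,0,0,0,20]
    - [0.004,-0.001,0,0,0,0,20]

```text
time: 12.05
tool_pos: [0.5319, -0.1035, 0.026]
tcp_rot: [1.286, 1.156, -1.284]
wrist_force: [0.3, -0.5, 0.7]
width: 0.385
```

>>> jog_arm:
  rows:
    - [0.004,0,0,0,0,0,20]
    - [0.001,0,0,0,0,0,65]
    - [0.0,0,0,0,0,0,65]
    - [0.0,0,0,0,0,0,65]
    - [-0.03,0,0,0,0,0,65]
    - [-0.08,0,0,0,0,0,65]
    - [-0.13,0,0,0,0,0,65]
    - [-0.17,0,0,0,0,0,65]
    - [-0.17,0,0,0,0,0,65]

```text
time: 12.95
tool_pos: [0.5361, -0.1044, 0.2034]
tcp_rot: [1.29, 1.145, -1.275]
wrist_force: [0.9, 0.3, 0.3]
width: 0.645
```

Run:
```python
from h import *
go(559.7,362.5,190,5.6)
```

```text
row [0.0118, -0.025, -0.4669] [-0.201, 0.004, -0.015] jaw now -5.9 q [-0.24  0.03  1.92 -0.    1.17 -0.13] rows 10
```

>>> jog_arm:
  rows:
    - [0.0118,-0.025,-0.4669,-0.201,0.004,-0.015,75]
    - [0.0118,-0.025,-0.4669,-0.201,0.004,-0.015,75]
    - [0.0118,-0.025,-0.4669,-0.201,0.004,-0.015,75]
    - [0.0118,-0.025,-0.4669,-0.201,0.004,-0.015,75]
    - [0.0118,-0.025,-0.4669,-0.201,0.004,-0.015,75]
    - [0.0118,-0.025,-0.4669,-0.201,0.004,-0.015,75]
    - [0.0118,-0.025,-0.4669,-0.201,0.004,-0.015,75]
    - [0.0118,-0.025,-0.4669,-0.201,0.004,-0.015,75]
    - [0.0118,-0.025,-0.4669,-0.201,0.004,-0.015,75]
    - [0.0118,-0.025,-0.4669,-0.201,0.004,-0.015,75]
    - [0.0118,-0.025,-0.4669,-0.201,0.004,-0.015,75]
    - [0.0118,-0.025,-0.4669,-0.201,0.004,-0.015,75]

```text
time: 14.15
tool_pos: [0.5591, 0.3617, 0.1886]
tcp_rot: [1.134, 1.254, -1.139]
wrist_force: [0.2, -0.6, 1.4]
width: 0.75
```

Run:
```python
from h import *
go(559.7,362.5,53,5.6)
im=imaging.read_camera("top");cv2.imwrite("pics/t5.png",im)
c=cv2.resize(im[150:260,240:370],None,fx=6,fy=5,interpolation=cv2.INTER_CUBIC);c=cv2.resize(im[155:245,240:370],None,fx=6,fy=6,interpolation=cv2.INTER_CUBIC);cv2.imwrite("pics/c5.png",c)
```

```text
row [0.1356, 0.0009, -0.001] [0.0, 0.002, 0.002] jaw now 5.6 q [ 0.54  0.28  1.67 -0.    1.2   0.44] rows 3
```

View pics/c5.png

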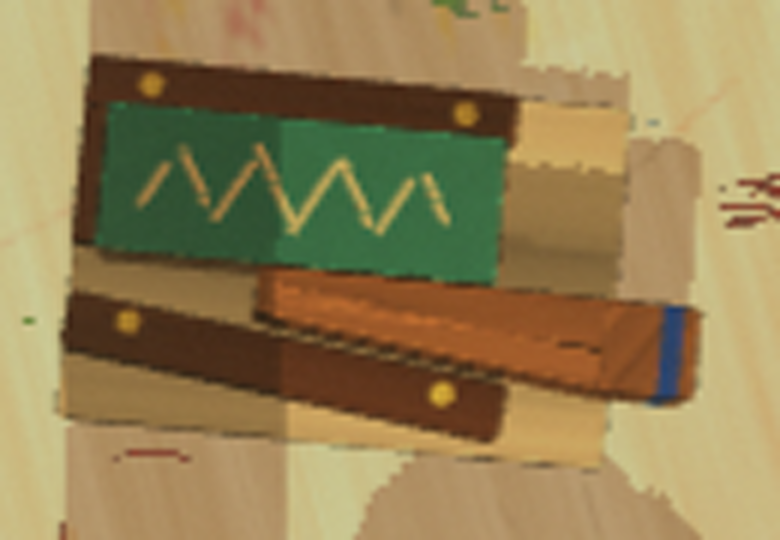

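The wedge sits loose in the gap, with its straight side to the block and the blue butt sticking out. Now the mallet.

>>> jog_arm:
  rows:
    - [0.04,0.001,-0.001,0,0.002,0.002,75]
    - [0.08,0.001,-0.001,0,0.002,0.002,75]
    - [0.12,0.001,-0.001,0,0.002,0.002,75]
    - [0.135,0.001,-0.001,0,0.002,0.002,75]
    - [0.135,0.001,-0.001,0,0.002,0.002,75]
    - [0.135,0.001,-0.001,0,0.002,0.002,10]
    - [0.135,0.001,-0.001,0,0.002,0.002,10]
    - [0.135,0.001,-0.001,0,0.002,0.002,10]
    - [0.135,0.001,-0.001,0,0.002,0.002,10]
    - [0.135,0.001,-0.001,0,0.002,0.002,10]
    - [0.135,0.001,-0.001,0,0.002,0.002,10]
    - [0.135,0.001,-0.001,0,0.002,0.002,10]
  force: 110

```text
time: 15.4
tool_pos: [0.5622, 0.3631, 0.0573]
tcp_rot: [1.142, 1.252, -1.133]
wrist_force: [1.0, -0.5, 5.8]
width: 0.288
```

Run:
```python
from h import *
s=monitor.read_state();print(s["tool_pos"],s["width"]*85)
print("butt est",(ray("top",[(355.4,213.8)],.052)*1000).round(1))
# mallet head centre 75 mm behind wedge butt, in line with it
o=np.array([569.3,18.0]);t=np.radians(-4.7);ex=np.array([np.cos(t),np.sin(t)]);ey=np.array([-ex[1],ex[0]])
print("butt expected",(o-27.5*ex-146*ey).round(1))
p=o-27*ex-(146+80)*ey; print(p); go(*p,190,85.3)
```

```text
[0.56219809 0.36309274 0.05731735] 24.50932361028134
butt est [[ 529.5 -125.4   52. ]]
butt expected [ 529.9 -125.3]
[ 523.87268761 -205.02770969]
row [-0.1345, -0.0925, 0.5614] [-1.392, 0.002, -0.006] jaw now 5.6 q [ 0.54  0.4   1.77 -0.    0.97  0.44] rows 12
```

>>> jog_arm:
  rows:
    - [-0.03,0,0,0,0,0,10]
    - [-0.08,0,0,0,0,0,10]
    - [-0.125,0,0,0,0,0,10]
    - [-0.1345,-0.01,0.04,-0.1,0,0,10]
    - [-0.1345,-0.02,0.08,-0.2,0,0,10]
    - [-0.1345,-0.025,0.12,-0.3,0,0,10]
    - [-0.1345,-0.03,0.16,-0.4,0,0,10]
    - [-0.1345,-0.035,0.2,-0.5,0,0,10]
    - [-0.1345,-0.04,0.24,-0.6,0,0,10]
    - [-0.1345,-0.047,0.285,-0.71,0,0,10]
    - [-0.1345,-0.055,0.33,-0.82,0,0,10]
    - [-0.1345,-0.062,0.375,-0.93,0,0,10]
    - [-0.1345,-0.07,0.42,-1.04,0,0,10]
    - [-0.1345,-0.077,0.465,-1.15,0,0,10]
    - [-0.1345,-0.085,0.51,-1.27,0,0,10]
    - [-0.1345,-0.0925,0.5614,-1.392,0,-0.005,10]
    - [-0.1345,-0.0925,0.5614,-1.392,0,-0.005,10]
    - [-0.1345,-0.0925,0.5614,-1.392,0,-0.005,10]

```text
time: 17.2
tool_pos: [0.5236, -0.2061, 0.1902]
tcp_rot: [0.067, 1.568, -0.067]
wrist_force: [0.1, 0.8, -2.6]
width: 0.292
```

Run:
```python
from h import *
s=monitor.read_state();print(s["tool_pos"],s["wrist_force"],s["width"]*85)
go(523.9,-205,67,85.3)
im=imaging.read_camera("top");sc=imaging.read_camera("scene")
cv2.imwrite("pics/c6.png",np.hstack([cv2.resize(im[150:270,300:440],(400,343),interpolation=cv2.INTER_CUBIC),cv2.resize(sc[120:240,240:380],(400,343),interpolation=cv2.INTER_CUBIC)]))
```

```text
[ 0.52357307 -0.20613626  0.1902029 ] [ 0.06234143  0.78744897 -2.57224743] 24.8410277554631
row [0.1232, 0.0011, -0.0] [-0.004, 0.002, -0.0] jaw now 85.1 q [-0.42  0.08  1.89  0.    1.16 -1.91] rows 3
```

View pics/c6.png

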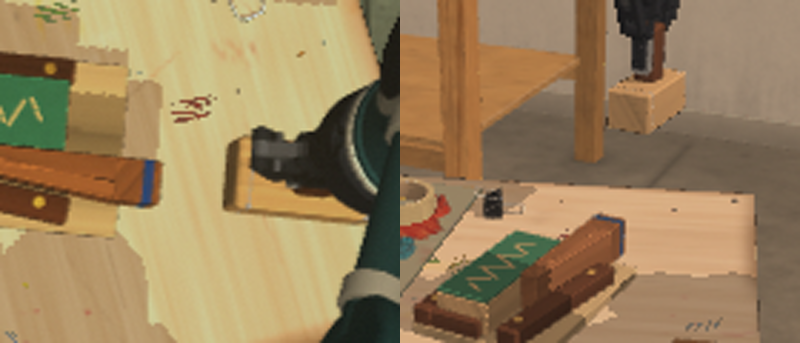

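The mallet is level and in line with the butt. Lowering it to striking height.

>>> jog_arm:
  rows:
    - [0.04,0.001,0,-0.003,0,0,10]
    - [0.08,0.001,0,-0.003,0,0,10]
    - [0.11,0.001,0,-0.003,0,0,10]
    - [0.121,0.001,0,-0.003,0,0,10]
    - [0.121,0.001,0,-0.003,0,0,10]
    - [0.121,0.001,0,-0.003,0,0,10]

```text
time: 17.9
tool_pos: [0.5253, -0.2028, 0.0704]
tcp_rot: [0.061, 1.566, -0.062]
wrist_force: [0.2, -0.6, -0.8]
width: 0.291
```

>>> jog_arm:
  rows:
    - [0,0.015,0,0,0,0,10]
    - [0,0.025,0,0,0,0,10]
    - [0,0.034,0,0,0,0,10]
    - [0,0.042,0,0,0,0,10]
    - [0,0.042,0,0,0,0,10]
    - [0,0.03,0,0,0,0,10]
    - [0,0.015,0,0,0,0,10]
    - [0,0.015,0,0,0,0,10]

```text
time: 18.7
tool_pos: [0.5266, -0.1905, 0.0705]
tcp_rot: [0.062, 1.566, -0.064]
wrist_force: [-0.4, -0.5, -2.3]
width: 0.292
```

```bash
cat >> h.py <<'E'
def butt():
    o=np.array([569.3,18.0]);t=np.radians(-4.7);ex=np.array([np.cos(t),np.sin(t)]);ey=np.array([-ex[1],ex[0]])
    s=monitor.read_state();q=s["tool_pos"][:2]*1000-o;print("TCP frame",(q@ex).round(1),(q@ey).round(1),"z",s["tool_pos"][2].round(4),"F",s["wrist_force"].round(1),"w",s["width"].round(3))
    im=imaging.read_camera("top");m=mask(im,(95,80,40),(130,255,255),(325,195,380,235))
    v,u=np.nonzero(m)
    if len(u):
        w=ray("top",np.c_[u,v],.052)[:,:2]*1000-o;a,b=w@ex,w@ey;print("blue n",len(u),"x",a.min().round(1),a.max().round(1),"y mean",b.mean().round(1))
    return im
E
python3 - <<'E'
from h import *
cv2.imwrite("pics/t7.png",butt())
m=cv2.imread("pics/t5.png");o=np.array([569.3,18.0]);t=np.radians(-4.7);ex=np.array([np.cos(t),np.sin(t)]);ey=np.array([-ex[1],ex[0]])
v,u=np.nonzero(mask(m,(95,80,40),(130,255,255),(325,195,380,235)));w=ray("top",np.c_[u,v],.052)[:,:2]*1000-o;print("before",len(u),(w@ex).min(),(w@ex).max(),(w@ey).mean())
E
```

```text
Traceback (most recent call last):
  File "h.py", line 32, in butt
    s=monitor.read_state();q=s["tool_pos"][:2]*1000-o;print("TCP frame",(q@ex).round(1),(q@ey).round(1),"z",s["tool_pos"][2].round(4),"F",s["wrist_force"].round(1),"w",s["width"].round(3))
                                                                                                                                                                        ^^^^^^^^^^^^^^^^
AttributeError: 'float' object has no attribute 'round'
```

```bash
sed -i 's/s\["width"\].round(3)/round(s["width"],3)/' h.py
python3 - <<'E'
from h import *
cv2.imwrite("pics/t7.png",butt())
m=cv2.imread("pics/t5.png");o=np.array([569.3,18.0]);t=np.radians(-4.7);ex=np.array([np.cos(t),np.sin(t)]);ey=np.array([-ex[1],ex[0]])
v,u=np.nonzero(mask(m,(95,80,40),(130,255,255),(325,195,380,235)));w=ray("top",np.c_[u,v],.052)[:,:2]*1000-o;print("before",len(u),(w@ex).min(),(w@ex).max(),(w@ey).mean())
E
```

```text
TCP frame -25.5 -211.3 z 0.0705 F [-0.4 -0.5 -2.3] w 0.292
blue n 43 x -47.0 -12.8 y mean -118.8
before 40 -45.217848944503395 -11.089451219926747 -136.76885515231464
```

>>> jog_arm:
  rows:
    - [0,0.01,0,0,0,0,10]
    - [0,0.02,0,0,0,0,10]
    - [0,0.028,0,0,0,0,10]
    - [0,0.035,0,0,0,0,10]
    - [0,0.041,0,0,0,0,10]
    - [0,0.041,0,0,0,0,10]
    - [0,0.03,0,0,0,0,10]
    - [0,0.015,0,0,0,0,10]
    - [0,0.015,0,0,0,0,10]

```text
time: 19.65
tool_pos: [0.5277, -0.1773, 0.0706]
tcp_rot: [0.063, 1.566, -0.066]
wrist_force: [0.3, 1.0, -2.5]
width: 0.289
```

Run:
```python
from h import *
cv2.imwrite("pics/t8.png",butt())
```

```text
TCP frame -25.5 -198.1 z 0.0706 F [ 0.3  1.  -2.5] w 0.289
blue n 41 x -43.6 -11.9 y mean -107.1
```

>>> jog_arm:
  rows:
    - [0,0.01,0,0,0,0,10]
    - [0,0.02,0,0,0,0,10]
    - [0,0.027,0,0,0,0,10]
    - [0,0.034,0,0,0,0,10]
    - [0,0.04,0,0,0,0,10]
    - [0,0.04,0,0,0,0,10]
    - [0,0.03,0,0,0,0,10]
    - [0,0.015,0,0,0,0,10]
    - [0,0.015,0,0,0,0,10]

```text
time: 20.6
tool_pos: [0.5286, -0.1638, 0.0705]
tcp_rot: [0.065, 1.566, -0.068]
wrist_force: [-1.1, 0.4, -1.7]
width: 0.285
```

Run:
```python
from h import *
cv2.imwrite("pics/t9.png",butt())
```

```text
TCP frame -25.6 -184.5 z 0.0705 F [-1.1  0.4 -1.7] w 0.285
blue n 43 x -42.5 -10.8 y mean -95.6
```

>>> jog_arm:
  rows:
    - [0,0.01,0,0,0,0,10]
    - [0,0.02,0,0,0,0,10]
    - [0,0.027,0,0,0,0,10]
    - [0,0.033,0,0,0,0,10]
    - [0,0.036,0,0,0,0,10]
    - [0,0.036,0,0,0,0,10]

```text
time: 21.25
tool_pos: [0.5313, -0.1342, 0.0712]
tcp_rot: [0.049, 1.566, -0.074]
wrist_force: [-4.9, -26.8, -3.1]
width: 0.293
```

Run:
```python
from h import *
cv2.imwrite("pics/t10.png",butt())
```

```text
TCP frame -25.5 -154.8 z 0.0712 F [ -4.9 -26.8  -3.1] w 0.293
blue n 43 x -42.5 -9.0 y mean -95.1
```

>>> jog_arm:
  rows:
    - [0,-0.01,0,0,0,0,10]
    - [0,-0.025,0,0,0,0,10]
    - [0,-0.025,0,0,0,0,10]
    - [0,-0.012,0,0,0,0,10]
    - [0,0.0,0,0,0,0,10]
    - [0,0.007,0,0,0,0,10]
    - [0,0.009,0,0,0,0,10]
    - [0,0.009,0,0,0,0,10]

```text
time: 22.1
tool_pos: [0.5316, -0.1336, 0.0722]
tcp_rot: [0.03, 1.566, -0.082]
wrist_force: [-6.1, -35.6, -1.8]
width: 0.289
```

Run:
```python
from h import *
cv2.imwrite("pics/t11.png",butt())
```

```text
TCP frame -25.1 -154.2 z 0.0722 F [ -6.1 -35.6  -1.8] w 0.289
blue n 45 x -42.5 -9.0 y mean -95.1
```

>>> jog_arm:
  rows:
    - [0,-0.015,0,0,0,0,10]
    - [0,-0.03,0,0,0,0,10]
    - [0,-0.03,0,0,0,0,10]
    - [0,-0.015,0,0,0,0,10]
    - [0,0.0,0,0,0,0,10]
    - [0,0.007,0,0,0,0,10]
    - [0,0.007,0,0,0,0,10]

```text
time: 22.85
tool_pos: [0.5319, -0.1333, 0.0731]
tcp_rot: [0.011, 1.566, -0.088]
wrist_force: [-4.9, -32.2, -3.0]
width: 0.288
```

Run:
```python
from h import *
cv2.imwrite("pics/t12.png",butt())
```

```text
TCP frame -24.9 -153.9 z 0.0731 F [ -4.9 -32.2  -3. ] w 0.288
blue n 39 x -42.5 -9.0 y mean -94.7
```

The wedge is tight: three taps at 27–36 N didn't move it. Drawing back and lifting.

Run:
```python
from h import *
o=np.array([569.3,18.0]);t=np.radians(-4.7);ex=np.array([np.cos(t),np.sin(t)]);ey=np.array([-ex[1],ex[0]])
go(*(o-26*ex-215*ey),72,85.3);go(*(o-26*ex-215*ey),190,85.3)
```

```text
row [0.0039, -0.061, -0.0022] [0.018, 0.006, 0.048] jaw now 86.3 q [-0.26  0.17  2.03 -0.06  0.92 -1.73] rows 2
row [-0.1139, -0.0667, -0.0016] [0.018, 0.006, 0.048] jaw now 86.3 q [-0.26  0.17  2.03 -0.06  0.92 -1.73] rows 3
```

>>> jog_arm:
  rows:
    - [0.001,-0.02,0,0,0,0,10]
    - [0.002,-0.04,0,0.018,0.006,0.048,10]
    - [0.0039,-0.061,-0.0022,0.018,0.006,0.048,10]
    - [-0.035,-0.063,-0.002,0.018,0.006,0.048,10]
    - [-0.08,-0.066,-0.002,0.018,0.006,0.048,10]
    - [-0.1139,-0.0667,-0.0016,0.018,0.006,0.048,10]
    - [-0.1139,-0.0667,-0.0016,0.018,0.006,0.048,10]
    - [-0.1139,-0.0667,-0.0016,0.018,0.006,0.048,10]

```text
time: 23.7
tool_pos: [0.5264, -0.1925, 0.1906]
tcp_rot: [0.063, 1.568, -0.063]
wrist_force: [-0.4, 0.9, -2.2]
width: 0.289
```

Run:
```python
from h import *
go(562.2,363.1,190,5.6)
im=butt();sc=imaging.read_camera("scene")
cv2.imwrite("pics/c7.png",np.hstack([cv2.resize(im[150:270,240:440],(400,240),interpolation=cv2.INTER_CUBIC),cv2.resize(sc[120:216,240:400],(400,240),interpolation=cv2.INTER_CUBIC)]))
```

```text
row [0.0005, 0.5567, -0.0088] [1.393, 0.001, -0.001] jaw now 85.4 q [-0.4   0.08  1.9   0.    1.17 -1.89] rows 12
TCP frame -25.5 -213.3 z 0.1906 F [-0.4  0.9 -2.2] w 0.289
blue n 43 x -42.5 -9.0 y mean -94.9
```

View pics/c7.png

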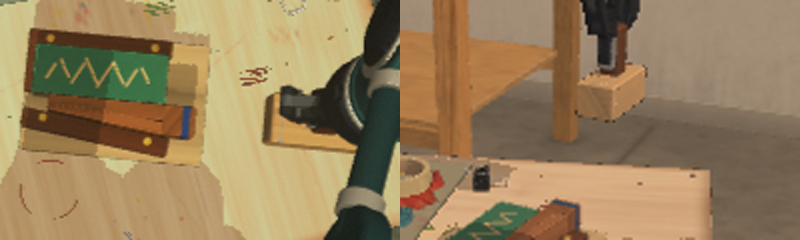

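The mallet is still level in the grip and the wedge is fully home. Carrying the mallet back to the mat.

>>> jog_arm:
  rows:
    - [0,0.04,-0.001,0.1,0,0,10]
    - [0,0.085,-0.001,0.2,0,0,10]
    - [0,0.13,-0.002,0.31,0,0,10]
    - [0,0.175,-0.003,0.42,0,0,10]
    - [0,0.22,-0.003,0.53,0,0,10]
    - [0,0.265,-0.004,0.64,0,0,10]
    - [0,0.31,-0.005,0.75,0,0,10]
    - [0,0.355,-0.006,0.86,0,0,10]
    - [0,0.4,-0.006,0.97,0,0,10]
    - [0,0.445,-0.007,1.08,0,0,10]
    - [0,0.49,-0.008,1.19,0,0,10]
    - [0,0.53,-0.009,1.3,0,0,10]
    - [0,0.5567,-0.0088,1.393,0,0,10]
    - [0,0.5567,-0.0088,1.393,0,0,10]
    - [0,0.5567,-0.0088,1.393,0,0,10]

```text
time: 25.3
tool_pos: [0.5587, 0.3632, 0.1855]
tcp_rot: [1.131, 1.26, -1.141]
wrist_force: [-0.5, -0.7, -3.1]
width: 0.289
```

Run:
```python
from h import *
go(564,364,60,5.2)
```

```text
row [0.1254, 0.0064, -0.0004] [0.009, 0.001, 0.008] jaw now 5.7 q [0.54 0.28 1.67 0.   1.2  0.44] rows 3
```

>>> jog_arm:
  rows:
    - [0.04,0.0064,0,0.009,0.001,0.008,10]
    - [0.08,0.0064,0,0.009,0.001,0.008,10]
    - [0.11,0.0064,0,0.009,0.001,0.008,10]
    - [0.122,0.0064,0,0.009,0.001,0.008,10]
    - [0.1254,0.0064,0,0.009,0.001,0.008,10]
    - [0.1254,0.0064,0,0.009,0.001,0.008,10]
    - [0.1254,0.0064,0,0.009,0.001,0.008,10]

```text
time: 26.0
tool_pos: [0.5649, 0.3636, 0.0612]
tcp_rot: [1.144, 1.25, -1.14]
wrist_force: [0.7, 0.3, -2.7]
width: 0.293
```

>>> jog_arm:
  rows:
    - [0.001,0,0,0,0,0,10]
    - [0.002,0,0,0,0,0,10]
    - [0.003,0,0,0,0,0,10]
    - [0.003,0,0,0,0,0,10]

```text
time: 26.4
tool_pos: [0.5649, 0.3637, 0.0582]
tcp_rot: [1.144, 1.25, -1.14]
wrist_force: [-0.9, -0.6, -2.2]
width: 0.29
```

>>> jog_arm:
  rows:
    - [0.002,0,0,0,0,0,10]
    - [0.004,0,0,0,0,0,10]
    - [0.004,0,0,0,0,0,10]
    - [0.005,0,0,0,0,0,10]
    - [0.005,0,0,0,0,0,10]

```text
time: 26.9
tool_pos: [0.5652, 0.3638, 0.0573]
tcp_rot: [1.144, 1.25, -1.14]
wrist_force: [-7.2, -4.8, 16.3]
width: 0.285
```

>>> jog_arm:
  rows:
    - [-0.0005,0,0,0,0,0,10]
    - [-0.0005,0,0,0,0,0,30]
    - [-0.0005,0,0,0,0,0,45]
    - [-0.0005,0,0,0,0,0,75]
    - [-0.0005,0,0,0,0,0,75]
    - [-0.001,0,0,0,0,0,75]
    - [-0.02,0,0,0,0,0,75]
    - [-0.06,0,0,0,0,0,75]
    - [-0.11,0,0,0,0,0,75]
    - [-0.15,0,0,0,0,0,75]
    - [-0.15,-0.04,0.04,0,0,0,75]
    - [-0.15,-0.06,0.08,0,0,0,75]
    - [-0.15,-0.08,0.12,0,0,0,75]
    - [-0.15,-0.09,0.16,0,0,0,75]
    - [-0.15,-0.09,0.2,0,0,0,75]
    - [-0.15,-0.09,0.24,0,0,0,75]
    - [-0.15,-0.09,0.28,0,0,0,75]
    - [-0.15,-0.09,0.32,0,0,0,75]
    - [-0.15,-0.09,0.36,0,0,0,75]
    - [-0.15,-0.09,0.4,0,0,0,75]

```text
time: 28.9
tool_pos: [0.5116, -0.0445, 0.2069]
tcp_rot: [1.144, 1.25, -1.139]
wrist_force: [0.8, -0.2, -0.3]
width: 0.749
```

>>> jog_arm:
  rows:
    - [0,0,0.05,0,0,0,75]
    - [0,0,0.1,0,0,0,75]
    - [0,0,0.15,0,0,0,75]
    - [0,0,0.2,0,0,0,75]
    - [0,0,0.25,0,0,0,75]
    - [0,0,0.28,0,0,0,75]
    - [0,0,0.28,0,0,0,75]

```text
time: 29.6
tool_pos: [0.537, -0.3278, 0.2065]
tcp_rot: [1.146, 1.246, -1.143]
wrist_force: [-0.2, 0.6, -0.5]
width: 0.75
```

Run:
```python
from h import *
im=butt();sc=imaging.read_camera("scene")
print("green",rects("top",mask(im,(60,80,30),(95,255,255),(245,155,335,240)),.05))
A=cv2.resize(im[150:270,110:350],(800,400),interpolation=cv2.INTER_CUBIC);B=cv2.resize(sc[230:310,150:310],(400,200),interpolation=cv2.INTER_CUBIC);C=cv2.resize(sc[180:260,220:380],(400,200),interpolation=cv2.INTER_CUBIC)
cv2.imwrite("pics/end.png",np.vstack([A,np.hstack([B,C])]))
```

```text
TCP frame -3.9 -347.3 z 0.2065 F [-0.2  0.6 -0.5] w 0.75
blue n 43 x -42.5 -9.0 y mean -94.9
green [(589.0, 20.7, 146.5, 53.6, 85.5)]
```

View pics/end.png

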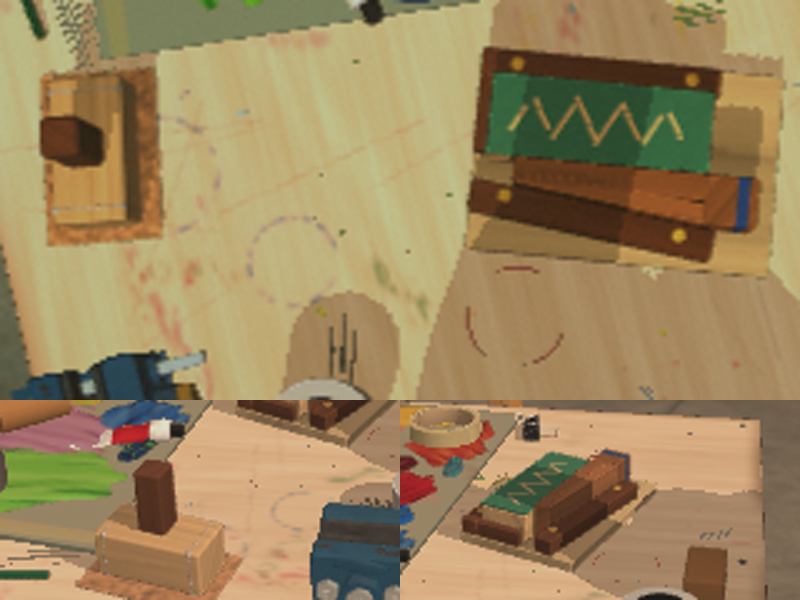

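The mallet stands upright on its mat and the block is locked, with the wedge home. Handing in.

```bash
python3 -c "
from workcell import finish_job
print(finish_job())"
```

```text
the job is handed in; nothing more can be done
None
```

The block is locked in the frame and the job is handed in, after about 30 s of robot time.

- **Block:** It lies green face up, flush against the fence and end stop. Its centre measured (589, 21) mm in the last picture, against a bed estimate of (590, 21) mm.
- **Wedge:** I let it go loose about 4 cm short of binding. Three mallet taps drove it roughly 18, 12 and 11 mm, drawing back between them. Three firm taps of 27–36 N then did not move it; the blue band stayed at y ≈ -95 mm and the butt at about -105 mm, the expected home position.
- **Mallet:** It stands upright on its cork mat, released, about 3 mm from where I gripped it. The clip, paint tube and cork block were not touched, and the gripper was clear of everything at hand-in.

Two checks disagreed slightly:
- While held, the wedge looked about 1.2° off in yaw from what the gripper angle implied. I corrected for that before lowering it, and it went in freely.
- During the last firm taps the tool tilted by up to about 3°. The mallet was still level in the grip afterwards.

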